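# Dial open the concentrate lockbox and slide its cover back

## Robot

A 7-joint arm with a two-finger parallel gripper is mounted at the origin on the work surface. World frame = base frame: x ahead of the robot, y to its left, z up, the work surface at z = 0. Lengths are in mm, angles in rad, forces in N, time in s.
With the tool pointing down it reaches from about 400 to 900 mm from the base axis. Payload 5.5 kg.
Tool frame: the origin (TCP) lies midway between the tips of the shut fingers; the grasp point (between the pads) lies 19 mm behind it; x points along the fingers, z is the direction in which the jaws open and shut, and the axes are right-handed (so a half turn about x gives the same grasp; the last joint's range is limited). The gripper opens to 85 mm and grips with 20 to 120 N. Pads are 22 mm wide; open, the fingers measure 114 mm over their backs; the gripper's body (76 mm by 85 mm) begins 54 mm behind the grasp point. The pads swing forward as they close: fully open they stand 13 mm farther back than shut.
Start: joints at [-1.028, 0.501, -0.427, 1.55, 0.221, 1.138, -0.21], TCP at [179.468, 624.733, 231.31] pointing down, gripper open.
Joint ranges: [-2.88, 2.88], [-0.31, 2.03], [-1.54, 1.56], [0.2, 2.42], [-1.41, 4.55], [0.19, 2.02], [-2.57, 2.57]. Speed limits (rad/s): [2.57, 2.57, 3.14, 3.14, 3.14, 3.14, 3.14].

## Interface

Orientations are given as a 3x3 rotation matrix whose columns are the frame's x, y, z axes.
In Python, from station import ctrl gives the robot as it stands.
- The arm moves only by the tool send_rows, never from a script. Its argument "targets" is text: rows parted by semicolons, each of 5 numbers parted by spaces: the shift along the tool's x, y, z in m, then the turn about the tool's x in degrees, then the opening in per cent of the stroke, from 0 (shut) to 100 (fully open). A call has 1 to 10 rows; each row is the pose to reach, as a shift and turn from the pose commanded when the call began, along the tool's axes at that moment; what a row does not reach only later rows make up. A row lasts 1/8 s, in which the tool goes at most 62.5 mm and 10.7 degrees, less where a joint would pass 70% of its speed; a pose out of reach is approached as far as the arm can. A call with a gripper value outside its range is refused whole. The fingers move at their own pace and stop on an object; "grip_force" is the grip in N (left out, the last holds). Time passes only in rows, so rows that repeat a pose let the fingers close. It gives the time, the measured TCP pose, the force and the opening at its end, in the units of the state.
- ctrl.observe(): the state, without advancing time (a new reading comes with each control period).
- ctrl.camera(name): name is "scene" or "top"; returns a dict with "image" (420x560x3 uint8, blue, green, red), "vfov" (degrees; the focal length in pixels is half the picture's height over the tangent of half this angle, whatever the lens; pixels are square), "cx", "cy" (the principal point, pixels), "distortion" ([k1, k2, p1, p2, k3] as OpenCV has them; the pictures are not rectified), "rvec" (rotation vector, rad) and "tvec" (3), from world to camera coordinates, as OpenCV has them. Camera axes: x right, y down, z forward; pixel columns grow to the right and rows downward; lengths in mm; the calibration is good to about 2 mm. A picture is of the moment at which its call begins. There is no depth.
- ctrl.job_done(): hands the job in, once; it reports no verdict.
Trained networks look in a picture, given as the dict that the camera call returned (one of the last four; its "shot" number tells which), for a name from the list of things; names that differ only in an ending like _2 or _b are one class to them, and where a whole thing is asked for, a point or a joint stands for the part that bears it (a point fixed in the world has none). Each returns a list of dicts, best first, with "score" (0 to 1); they miss things now and then, are a little off and sometimes report something else, mostly with a low value. They report only what shows in the picture. A call takes as long as a camera call.
- ctrl.look_for(picture, query): "centre" ([x, y, z] in mm, in world coordinates, good to about 4 mm: the middle of the surface that is visible of it).
- ctrl.tip_of(picture, query): "centre" ([x, y, z] in mm, in world coordinates, good to about 4 mm: a listed point, or the origin of a listed thing).
The state is a dict: "time": time; "joint_positions": joint angles; "joint_vel": joint speeds; "tau": joint torques, N m; "tcp_pos": TCP position; "ee_rot": TCP orientation; "force": force on the tool from outside, world axes, zero at the start; "moment": the same for the moment, N m; "opening": finger opening in mm.
Only numpy, scipy, OpenCV 4.12 (cv2) and the standard library are available. Lean on these libraries where they do the work, as an engineer would, in place of code of your own. Each camera call takes 0.05 s, during which the arm holds its last target.

## Task

Open the grey lockbox of scent concentrates. Crank its dial left (counter-clockwise from above) past 10 o'clock once and stop at 10 o'clock the second time round; then right, past 1 o'clock once, and stop at 1 o'clock the second time; pause briefly at both stops. Then turn slowly left again until, somewhere between 11 and 7 o'clock, you feel the bolt drop and the dial stop; do not force it, then slide the cover fully back by its handle, let go, and leave the bottles alone.

Things in the scene. Friction and masses are not known exactly. Their poses are not given: they have to be found in the camera images.
- box: Grey steel lockbox screwed to the table, 240 (x) x 280 (y) x 85 mm high. Origin: centre of its underside; x points to its back (away from the robot), y left, z up. Right part: flat deck at z = 85 mm with the dial, axis at box (0, -65) mm. Left part: a well with vials under a sliding cover, behind it a roof the cover slides over.
- long_mark (a point): Centre of the long white mark at 12 o'clock (box 65, -65, 85 mm), the largest of 12 unlettered white marks that ring the dial on the deck like a clock's hours, seen from above with 12 at the box's back (box +x): 9 o'clock is box +y, 3 o'clock box -y.
- dial_centre (a point): Point on the dial's upright axis, on the top face of the dial disc (box 0, -65, 93 mm). The disc is dark steel, 106 mm across and 6 mm thick, with a low hub 32 mm across and 4 mm high.
- crank_mid (a point): Centre, half-way up, of the dial's crank knob: upright steel post, 18 mm diameter, 34 mm high, on the disc 40 mm from the dial axis. It spins freely about itself, so it can be gripped from above and led round in circles without turning the wrist; its place round the clock is the dial's reading (a white line points to it). Turning takes 2 to 4 N.
- dial (a joint): Dial angle in rad, counted over full turns: 0 = crank knob at 12 o'clock, growing to the left (counter-clockwise from above), 0.5236 per hour mark; starts within 0.5 of 0. 10 o'clock is 1.047 first, 7.330 second time; then turning right 1 o'clock is 5.760 first, -0.524 second time. The first two stops are good to 0.12 rad (7 degrees); hold each 0.3 s or more.
- bolt: Sprung bolt under the deck at 9 o'clock, its origin at box (0, -32, 0) mm when locked. With the combination right it drops 10 mm towards the dial axis (box -y), somewhere within 0.75 rad of dial angle 1.571; the dial then stops dead (0.05 rad play) and the cover is free. It bends if the dial is then cranked on (over 20 N on the bolt: 14 N at the knob), or the locked cover pushed (40 N).
- bolt_tab (a point): Top of the bolt's visible steel tab, 9 x 8 mm, standing 9 mm out of a black slot in the deck between dial and cover; at box (0, 13, 94) mm locked, (0, 3, 94) when the bolt has dropped. It shows the bolt's position; not to be touched.
- cover_grip (a point): Centre, half-way up, of the cover's handle: an upright black bar 12 mm thick (box x), 50 mm long (box y), 34 mm high, standing in the middle of the aluminium cover plate 100 x 96 x 5 mm. At box (-60, 76.5, 108) mm when shut.
- cover (a joint): Travel of the sliding cover in m: 0 shut, growing as it slides to the box's back (box +x), 0.090 at its end stop. About 2 N of friction; it stays where it is left.
- amber_a: Amber glass bottle with black cap, 68 mm diameter, 160 mm high, standing left of the lockbox; origin at the centre of its underside. Leave alone.
- amber_b: A second such amber bottle. Leave alone.
- blue_bottle: Blue glass bottle, 56 mm diameter, 130 mm high, standing on the black 16 mm high kitchen scale right of the lockbox; origin at the centre of its underside. Leave alone.

How it is judged (in metres and radians):
On the way, in this order (a step that is already met when the one before it is completed fails the run):
1. dial stopped at 10 o'clock, second time round to the left (value of joint dial between 7.21 and 7.45 rad), for 0.2 s.
2. dial stopped at 1 o'clock, second time round to the right (value of joint dial between -0.644 and -0.404 rad), for 0.2 s.
3. the bolt has dropped into the gates, the cover still shut (distance of bolt_tab from where it was at the start of the episode above 0.007 m and value of joint cover below 0.01 m), for 0.2 s.
At the end, for the whole second after the job is handed in: the cover is slid back at least 80 of its 90 mm and at rest, the bolt is still dropped (at least 7 mm), and nothing is held (value of joint cover above 0.08 m and distance of bolt_tab from where it was at the start of the episode above 0.007 m and velocity of joint cover below 0.01 m/s); the robot touches nothing.
It fails at once if more than 20 N on the dropped bolt (dial forced on), or more than 40 N on it at any time (locked cover pushed) ((distance of bolt_tab from where it was at the start of the episode above 0.007 m and contact force between bolt and anything else above 20 N) or contact force between bolt and anything else above 40 N).
It fails at once if a bottle moved more than 20 mm or tipped (distance of any of amber_a, amber_b, blue_bottle from where it was at the start of the episode above 0.02 m).
It also fails if it takes over 72 s, if anything falls off the work surface, if the arm or the gripper's body presses on something with over 40 N, if the wrist force passes 120 N, or if a joint passes its speed limit or range.

## Working session

There is one attempt and no reset: what is moved stays moved. The work goes in short steps, Python scripts to look and compute and a tool call to move; the robot and the scene stay as the last step left them, time stands still between calls to the robot, and variables do not carry over. Pictures are saved under pics/ and viewed, and the job is handed in when it is done.

Besides the shell and the picture viewer there is one more tool, called as name(argument=value, ...), one argument or row to a line, values as JSON. send_rows: Moves the arm, as the interface text tells. Its arguments: {"type":"object","properties":{"targets":{"type":"string"},"grip_force":{"type":"number"}},"required":["targets"]}

```bash
mkdir -p pics; ls; python3 - <<'E'
from station import ctrl
import cv2,numpy as np
s=ctrl.observe()
for k,v in s.items(): print(k,np.round(v,3).tolist())
for n in("scene","top"):
    p=ctrl.camera(n); cv2.imwrite(f"pics/{n}0.png",p["image"])
    print(n,p["vfov"],p["rvec"],p["tvec"],p["distortion"])
    for q in("long_mark","dial_centre","crank_mid","bolt_tab","cover_grip","box","amber_a","blue_bottle"):
        print(q,[(np.round(d["centre"],1).tolist(),round(d["score"],2)) for d in ctrl.tip_of(p,q)][:3])
E
```

```text
pics
time 0.0
joint_positions [-1.028, 0.502, -0.427, 1.551, 0.221, 1.138, -0.21]
joint_vel [0.0, -0.0, 0.001, -0.001, -0.0, -0.002, 0.001]
tau [0.001, -56.953, -5.816, -28.094, 0.011, 0.012, 0.0]
tcp_pos [179.393, 624.041, 230.269]
ee_rot [[-0.001, -0.961, 0.276], [-0.002, 0.276, 0.961], [-1.0, 0.0, -0.002]]
force [-0.555, -0.751, 0.125]
moment [-0.026, -0.013, 0.0]
opening 85.413
scene 56.64848510130824 [ 1.22495217  2.13266365 -1.11644672] [ 289.05803031 -183.88306634 1408.29762481] [-0.08556227  0.          0.          0.          0.        ]
long_mark [([597.2, -140.4, 84.3], 0.6)]
dial_centre [([532.5, -132.5, 94.5], 0.89)]
crank_mid [([570.8, -122.5, 111.0], 0.51)]
bolt_tab []
cover_grip [([479.1, 9.4, 106.8], 0.74)]
box [([535.9, -70.4, -1.7], 0.87)]
amber_a [([653.0, 357.1, 1.6], 0.95), ([472.4, 394.2, 1.5], 0.95)]
blue_bottle [([523.8, -459.9, 15.3], 0.58)]
top 52.9151866135608 [ 2.13470935 -2.07546791  0.23171107] [ -38.3330637   573.27786409 1243.14903394] [-0.06138265  0.          0.          0.          0.        ]
long_mark [([593.1, -138.6, 82.3], 0.58)]
dial_centre [([533.2, -138.0, 94.5], 0.72)]
crank_mid [([571.0, -124.6, 112.0], 0.42)]
bolt_tab [([486.5, 10.1, 105.3], 0.52), ([597.6, -136.3, 79.8], 0.33)]
cover_grip [([484.8, 11.8, 106.2], 0.93)]
box [([534.8, -69.8, -1.0], 0.96)]
amber_a [([474.7, 393.2, -1.5], 0.83), ([651.7, 355.9, -1.5], 0.62)]
blue_bottle [([522.2, -465.1, 17.1], 0.8)]
```

View pics/scene0.png

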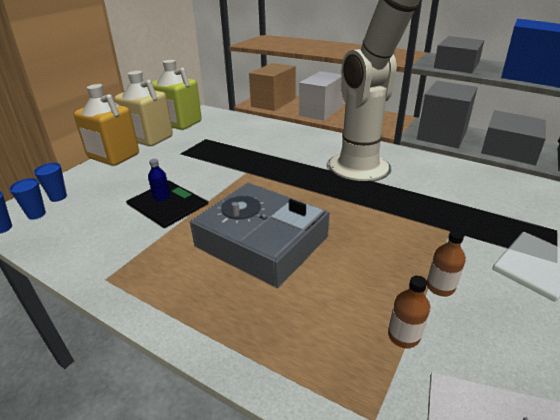

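View pics/top0.png

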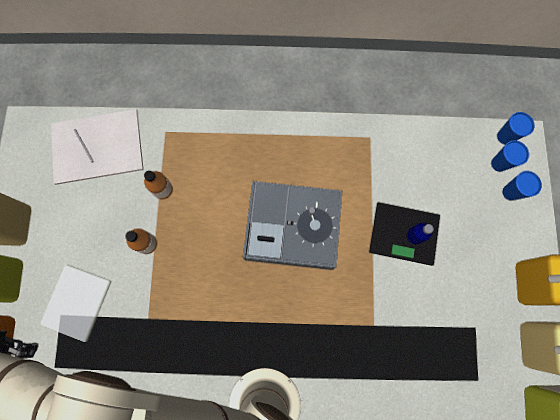

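```bash
cat > h.py <<'E'
import numpy as np,cv2
def K(p):
    f=p["image"].shape[0]/2/np.tan(np.radians(p["vfov"]/2)); return np.array([[f,0,p["cx"]],[0,f,p["cy"]],[0,0,1.]])
def proj(p,X):
    return cv2.projectPoints(np.array(X,float).reshape(-1,1,3),np.array(p["rvec"],float),np.array(p["tvec"],float),K(p),np.array(p["distortion"],float))[0].reshape(-1,2)
def b2w(pose,X):
    x,y,a=pose; X=np.array(X,float).reshape(-1,3); c,s=np.cos(a),np.sin(a)
    return np.c_[x+c*X[:,0]-s*X[:,1], y+s*X[:,0]+c*X[:,1], X[:,2]]
def crop(p,name,x0,y0,x1,y1,k,pts=None,col=(0,0,255)):
    im=cv2.resize(p["image"][y0:y1,x0:x1],None,fx=k,fy=k,interpolation=cv2.INTER_CUBIC)
    if pts is not None:
        for u,v in pts: cv2.circle(im,(int((u-x0+.5)*k),int((v-y0+.5)*k)),2,col,-1)
    cv2.imwrite(name,im)
E
python3 - <<'E'
from station import ctrl
from h import *
for n,r in(("top",(235,172,350,277,7)),("scene",(185,175,335,285,5))):
    p=ctrl.camera(n)
    pose=(535,-70,np.radians(-4.5))
    t=np.arange(12)*np.pi/6
    ring=np.c_[65*np.cos(t),-65+65*np.sin(t),np.full(12,85)]
    pts=[[sx*120,sy*140,85] for sx in(-1,1) for sy in(-1,1)]+ring.tolist()+[[0,-65,97]]+[[-60,76.5,125],[0,13,94]]
    crop(p,f"pics/{n}1.png",*r); crop(p,f"pics/{n}2.png",*r,pts=proj(p,b2w(pose,pts)))
E
```

```text
(no output)
```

View pics/top2.png

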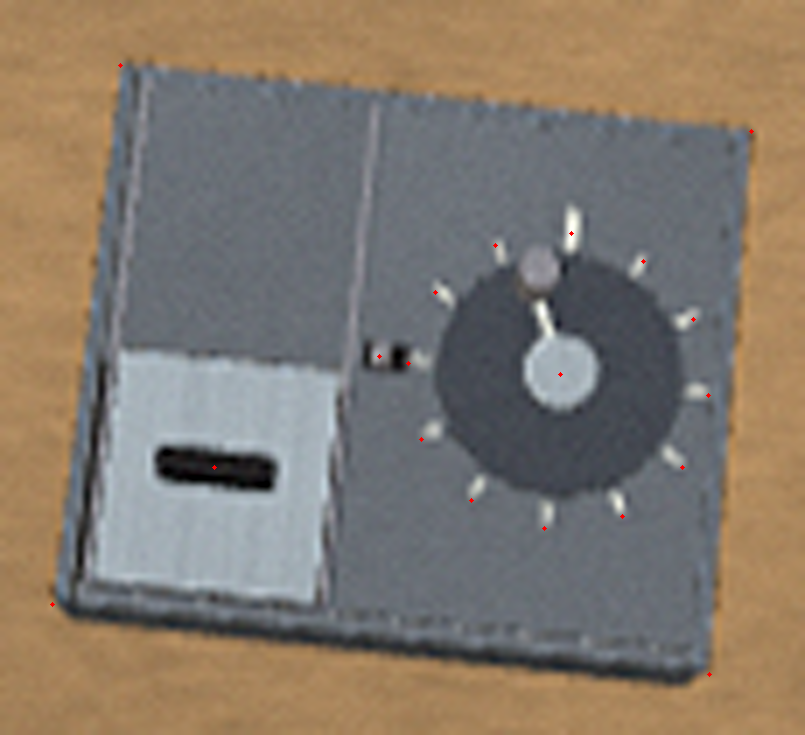

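View pics/scene2.png

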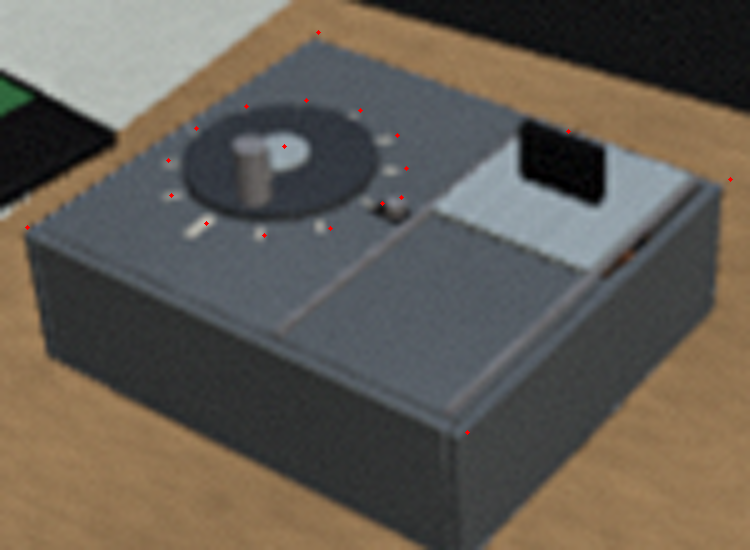

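```bash
python3 - <<'E'
from station import ctrl
from h import *
from scipy.optimize import least_squares
B=dict(TL=[120,140,85],TR=[120,-140,85],LM=[65,-65,85],H=[0,-65,97],G=[-60,76.5,125],BR=[-120,-140,85],T=[0,13,94])
obs={"top":dict(TL=(124,66),TR=(748,130),LM=(572,229),H=(561,371),G=(216,468),T=(378,356)),
"scene":dict(H=(284,151),LM=(200,228),G=(563,136),TL=(460,428),TR=(28,233),BR=(318,40),T=(397,203))}
R={"top":(235,172,7),"scene":(185,175,5)}
P={n:ctrl.camera(n) for n in obs}
def res(x,ns,full=False):
    o=[]
    for n in ns:
        x0,y0,k=R[n]
        ks=list(obs[n]); pr=proj(P[n],b2w(x,[B[q] for q in ks]))
        ob=np.array([[(obs[n][q][0]+.5)/k-.5+x0,(obs[n][q][1]+.5)/k-.5+y0] for q in ks])
        o.append((pr-ob).ravel())
    return np.concatenate(o)
for ns in(["top"],["scene"],["top","scene"]):
    r=least_squares(res,(535,-70,-.08),args=(ns,)); print(ns,r.x[:2].round(2),np.degrees(r.x[2]).round(2)); print(r.fun.reshape(-1,2).round(2).tolist())
x=r.x
print(b2w(x,[[0,-65,93],[-60,76.5,108],[0,13,94]]).round(1))
# knob top centre in top: (540,267)zoom
from scipy.optimize import least_squares as L
for n,u in(("top",(540,268)),("scene",(249,146))):
    x0,y0,k=R[n]; ob=np.array([(u[0]+.5)/k-.5+x0,(u[1]+.5)/k-.5+y0])
    f=L(lambda t:(proj(P[n],b2w(x,[[40*np.cos(t[0]),-65+40*np.sin(t[0]),127]]))-ob).ravel(),[.3]); print(n,f.x,f.fun)
E
```

```text
['top'] [535.39 -70.48] -4.28
[[-0.63, -0.1], [0.42, -0.22], [-0.09, 0.43], [0.06, 0.19], [-0.02, -0.22], [0.27, -0.1]]
['scene'] [538.62 -69.47] -4.71
[[-0.48, -0.4], [0.44, -0.31], [0.49, -0.26], [0.39, 1.83], [-0.9, -0.48], [-0.26, -1.15], [0.17, -0.49]]
['top', 'scene'] [536.77 -70.31] -4.51
[[-0.5, -0.69], [0.5, -0.46], [-0.07, 0.09], [-0.0, -0.18], [-0.14, -0.8], [0.22, -0.57], [-0.39, -0.78], [0.63, -0.7], [0.53, -0.76], [0.77, 1.17], [-0.69, -0.8], [-0.34, -1.46], [0.3, -0.95]]
[[ 531.7 -135.1   93. ]
 [ 483.    10.7  108. ]
 [ 537.8  -57.3   94. ]]
top [0.38414759] [-0.05947122 -0.21334437]
scene [0.33554615] [ 0.16988097 -1.160641  ]
```

send_rows(
  targets="0 -0.036 -0.028 4 100;0 -0.072 -0.057 8 100;0 -0.109 -0.085 12 100;0 -0.145 -0.114 16 100;0 -0.182 -0.143 20 100;0 -0.218 -0.171 24 100;0 -0.254 -0.2 28 100;0 -0.291 -0.228 32 100;0 -0.327 -0.257 36 100;0 -0.363 -0.285 40 100",
  grip_force=20,
)

```text
time: 2.35
tcp_pos: [450.5, 249.4, 231.6]
ee_rot: [[0.001, -0.557, 0.831], [0.0, 0.831, 0.557], [-1.0, -0.0, 0.001]]
force: [0.3, 0.6, -0.3]
opening: 85.5
```

send_rows(
  targets="0 -0.045 -0.013 5 100;0 -0.09 -0.026 10 100;0 -0.135 -0.039 15 100;0 -0.18 -0.052 20 100;0 -0.226 -0.065 25 100;0 -0.271 -0.078 30 100;0 -0.316 -0.091 34 100;0 -0.361 -0.104 38.3 100;0 -0.3765 -0.1085 38.3 100;0.03 -0.3765 -0.1085 38.3 60",
)

```text
time: 3.6
tcp_pos: [572.3, -124.3, 203.3]
ee_rot: [[0.006, 0.077, 0.997], [-0.001, 0.997, -0.077], [-1.0, -0.001, 0.006]]
force: [-0.3, 1.2, -0.5]
opening: 69.6
```

```bash
python3 - <<'E'
from station import ctrl
from h import *
for n,r in(("top",(235,152,350,257,7)),("scene",(165,95,335,255,4))):
    p=ctrl.camera(n); crop(p,f"pics/{n}3.png",*r)
    if n=="scene": print([(np.round(d["centre"],1),d["score"]) for d in ctrl.tip_of(p,"crank_mid")])
s=ctrl.observe(); print(s["time"],s["tcp_pos"],np.round(s["ee_rot"],4),s["joint_positions"],s["opening"])
E
```

```text
[(array([ 571.7, -121.6,  111.7]), 0.47)]
3.75 [ 568.68358431 -120.98233465  199.88984266] [[-0.0039  0.0739  0.9973]
 [ 0.0013  0.9973 -0.0739]
 [-1.      0.001  -0.004 ]] [ 0.02476699  0.38309433  0.17573982  1.77269553 -0.0785426   0.99662226
  0.15697737] 51.620234736334915
```

View pics/scene3.png

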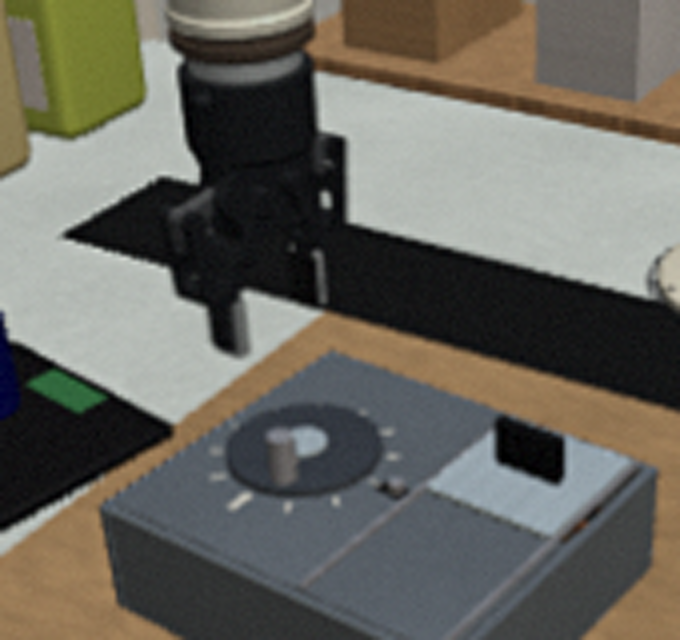

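send_rows(
  targets="0.015 0 0 0 60;0.03 0 0 0 60;0.045 0 0 0 60;0.06 0 0 0 60;0.075 0 0 0 60;0.085 0 0 0 60;0.095 0 0 0 60;0.099 0 0 0 60;0.099 0 0 0 60;0.099 0 0 0 60",
)

```text
time: 5.0
tcp_pos: [570.5, -122.4, 102.8]
ee_rot: [[0.001, 0.075, 0.997], [-0.0, 0.997, -0.075], [-1.0, -0.0, 0.001]]
force: [0.0, -0.8, 0.6]
opening: 51.3
```

```bash
cat > st.py <<'E'
from station import ctrl
import numpy as np
from h import *
POSE=(536.77,-70.31,np.radians(-4.51))
def st():
    s=ctrl.observe(); c,sn=np.cos(POSE[2]),np.sin(POSE[2])
    d=np.array(s["tcp_pos"][:2])-POSE[:2]; b=[c*d[0]+sn*d[1],-sn*d[0]+c*d[1]]
    f=s["force"]; fb=[c*f[0]+sn*f[1],-sn*f[0]+c*f[1],f[2]]
    r=np.hypot(b[0],b[1]+65); a=np.arctan2(b[1]+65,b[0])
    R=np.array(s["ee_rot"])
    print("t %.2f"%s["time"],"box xy",np.round(b,1),"z %.1f"%s["tcp_pos"][2],"r %.1f ang %.3f"%(r,a),"Fbox",np.round(fb,1),"open %.1f"%s["opening"],"yaw %.2f"%np.degrees(np.arctan2(R[1,2],R[0,2])))
if __name__=="__main__": st()
E
python3 st.py; python3 - <<'E'
from station import ctrl
from h import *
for n,r in(("top",(235,152,350,257,7)),("scene",(165,95,335,255,4))):
    p=ctrl.camera(n); crop(p,f"pics/{n}4.png",*r)
E
python3 st.py
```

```text
t 5.00 box xy [ 37.7 -49.3] z 102.8 r 40.9 ang 0.395 Fbox [ 0.1 -0.8  0.6] open 51.3 yaw -4.33
t 5.10 box xy [ 37.6 -49.3] z 102.8 r 40.8 ang 0.396 Fbox [ 0.2 -0.   0.9] open 51.1 yaw -4.33
```

View pics/scene4.png

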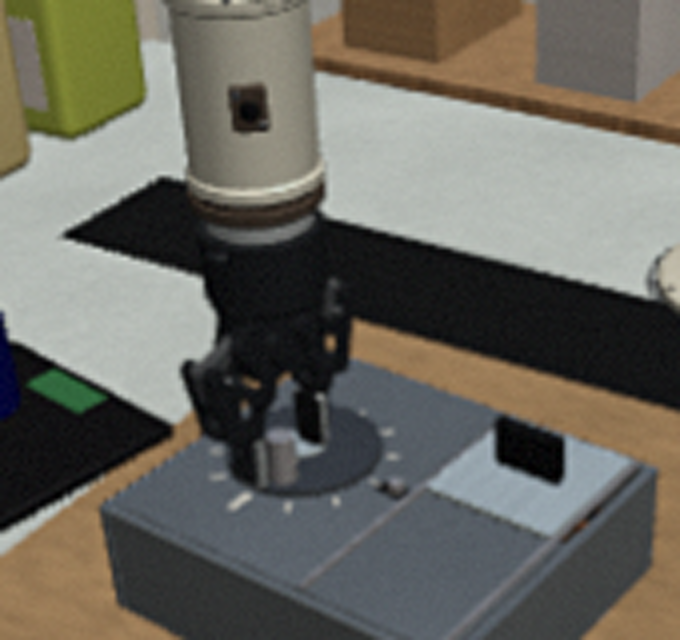

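View pics/top4.png

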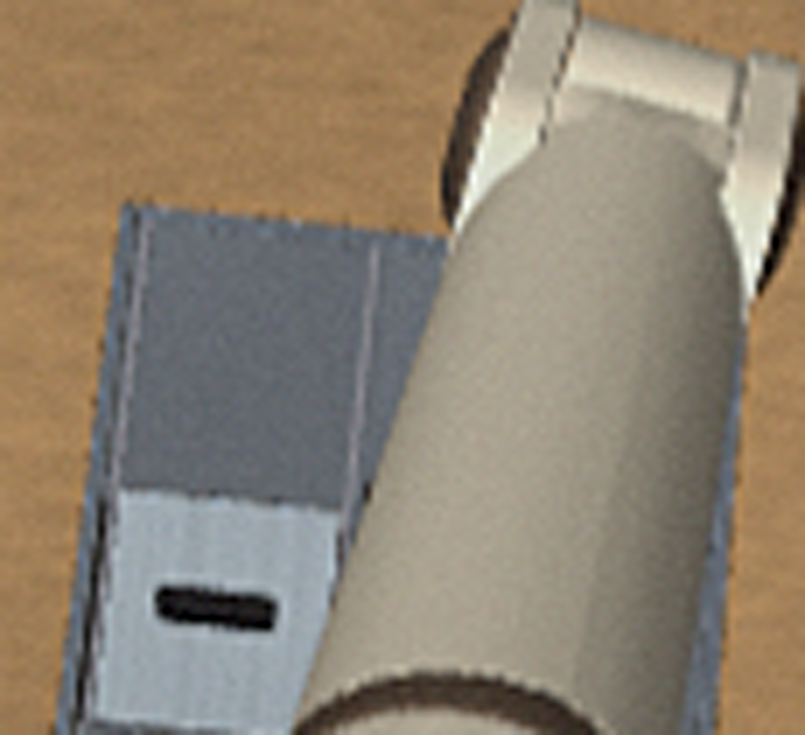

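send_rows(
  targets="0 0 0 0 40;0 0 0 0 30;0 0 0 0 15;0 0 0 0 0;0 0 0 0 0;0 0 0 0 0",
  grip_force=30,
)

```text
time: 5.85
tcp_pos: [570.8, -122.2, 102.6]
ee_rot: [[0.001, 0.075, 0.997], [-0.0, 0.997, -0.075], [-1.0, 0.0, 0.001]]
force: [2.7, 0.2, -0.2]
opening: 16.9
```

```bash
python3 st.py; python3 - <<'E'
from station import ctrl
from h import *
for n,r in(("scene",(185,135,305,235,6)),):
    p=ctrl.camera(n); crop(p,f"pics/{n}5.png",*r)
E
python3 st.py
```

```text
t 5.85 box xy [ 38.  -49.1] z 102.6 r 41.2 ang 0.397 Fbox [ 2.6  0.4 -0.2] open 16.9 yaw -4.32
t 5.90 box xy [ 38.  -49.1] z 102.6 r 41.2 ang 0.396 Fbox [2.8 1.  0.6] open 16.9 yaw -4.32
```

View pics/scene5.png

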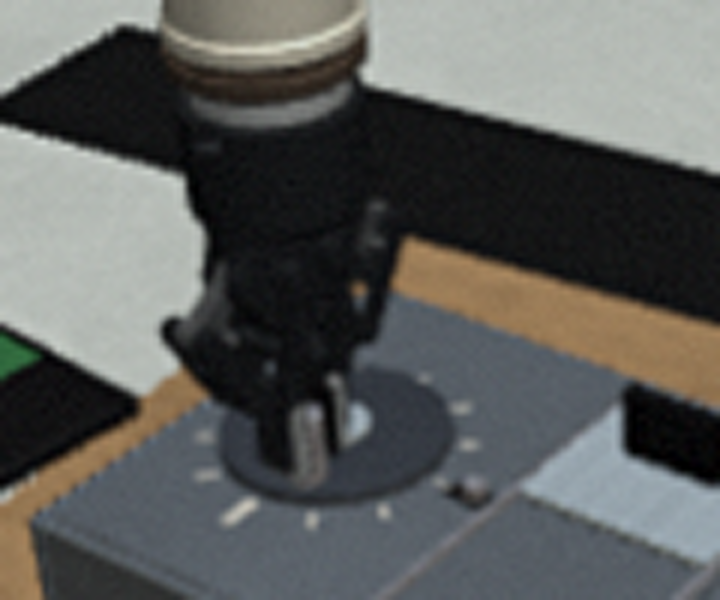

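```bash
cat > arc.py <<'E'
import sys,numpy as np
# arc.py cx cy r startx starty a0 a1 n  -> rows of shifts (dy,dz) in mm
cx,cy,r,sx,sy,a0,a1=map(float,sys.argv[1:8]); n=int(sys.argv[8])
A=np.linspace(a0,a1,n+1)[1:]
print(";".join("0 %.4f %.4f 0 0"%((cy+r*np.sin(a)-sy)/1000,(cx+r*np.cos(a)-sx)/1000) for a in A))
print("end cmd %.2f %.2f"%(cx+r*np.cos(A[-1]),cy+r*np.sin(A[-1])))
E
python3 arc.py 0 -65 40.4 37.6 -49.3 0.396 1.7 10
```

```text
0 0.0046 -0.0027 0 0;0 0.0090 -0.0056 0 0;0 0.0129 -0.0091 0 0;0 0.0164 -0.0130 0 0;0 0.0193 -0.0174 0 0;0 0.0216 -0.0222 0 0;0 0.0233 -0.0271 0 0;0 0.0244 -0.0323 0 0;0 0.0247 -0.0376 0 0;0 0.0244 -0.0428 0 0
end cmd -5.21 -24.94
```

send_rows(
  targets="0 0.0046 -0.0027 0 0;0 0.009 -0.0056 0 0;0 0.0129 -0.0091 0 0;0 0.0164 -0.013 0 0;0 0.0193 -0.0174 0 0;0 0.0216 -0.0222 0 0;0 0.0233 -0.0271 0 0;0 0.0244 -0.0323 0 0;0 0.0247 -0.0376 0 0;0 0.0244 -0.0428 0 0",
)

```text
time: 7.15
tcp_pos: [528.4, -94.9, 102.5]
ee_rot: [[-0.001, 0.076, 0.997], [-0.0, 0.997, -0.076], [-1.0, -0.0, -0.001]]
force: [2.8, 1.9, 6.1]
opening: 16.5
```

```bash
python3 st.py;python3 arc.py 0 -65 40.4 -5.2 -24.9 1.7 3.1416 10 
```

```text
t 7.15 box xy [ -6.4 -25.2] z 102.5 r 40.3 ang 1.729 Fbox [2.7 2.2 6.1] open 16.5 yaw -4.34
0 -0.0012 -0.0057 0 0;0 -0.0032 -0.0112 0 0;0 -0.0059 -0.0163 0 0;0 -0.0094 -0.0210 0 0;0 -0.0134 -0.0252 0 0;0 -0.0181 -0.0287 0 0;0 -0.0232 -0.0315 0 0;0 -0.0286 -0.0335 0 0;0 -0.0343 -0.0348 0 0;0 -0.0401 -0.0352 0 0
end cmd -40.40 -65.00
```

send_rows(
  targets="0 -0.0012 -0.0057 0 0;0 -0.0032 -0.0112 0 0;0 -0.0059 -0.0163 0 0;0 -0.0094 -0.021 0 0;0 -0.0134 -0.0252 0 0;0 -0.0181 -0.0287 0 0;0 -0.0232 -0.0315 0 0;0 -0.0286 -0.0335 0 0;0 -0.0343 -0.0348 0 0;0 -0.0401 -0.0352 0 0",
)

```text
time: 8.4
tcp_pos: [492.7, -131.7, 102.5]
ee_rot: [[0.003, 0.075, 0.997], [0.0, 0.997, -0.075], [-1.0, 0.0, 0.003]]
force: [8.8, 1.9, 1.2]
opening: 16.7
```

```bash
python3 st.py;python3 - <<'E'
from station import ctrl
from h import *
for n,r in(("scene",(185,135,305,235,6)),("top",(235,152,350,257,7))):
    p=ctrl.camera(n); crop(p,f"pics/{n}6.png",*r)
E
python3 st.py
python3 arc.py 0 -65 40.4 -40.4 -65 3.1416 4.7124 10 
```

```text
t 8.40 box xy [-39.1 -64.7] z 102.5 r 39.1 ang 3.134 Fbox [8.6 2.6 1.2] open 16.7 yaw -4.30
t 8.50 box xy [-39.1 -65.5] z 102.5 r 39.1 ang -3.128 Fbox [ 8.6 -0.5  1. ] open 17.2 yaw -4.35
0 -0.0063 0.0005 0 0;0 -0.0125 0.0020 0 0;0 -0.0183 0.0044 0 0;0 -0.0237 0.0077 0 0;0 -0.0286 0.0118 0 0;0 -0.0327 0.0167 0 0;0 -0.0360 0.0221 0 0;0 -0.0384 0.0279 0 0;0 -0.0399 0.0341 0 0;0 -0.0404 0.0404 0 0
end cmd 0.00 -105.40
```

View pics/scene6.png

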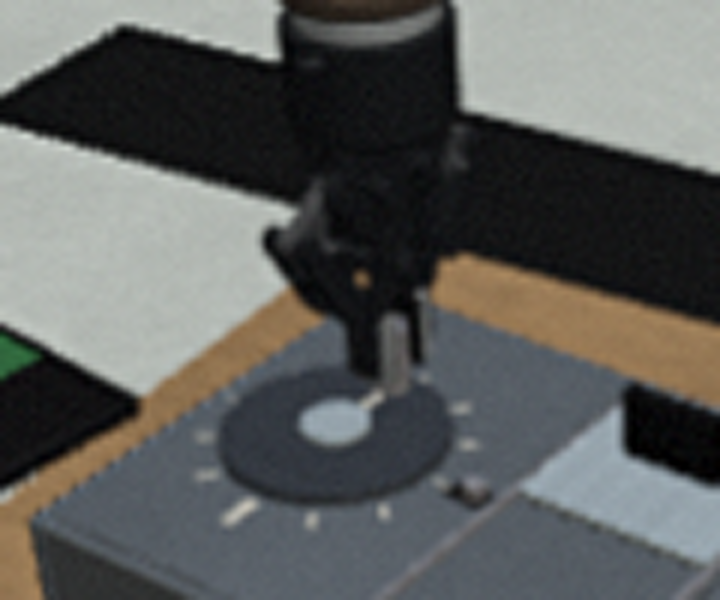

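View pics/top6.png

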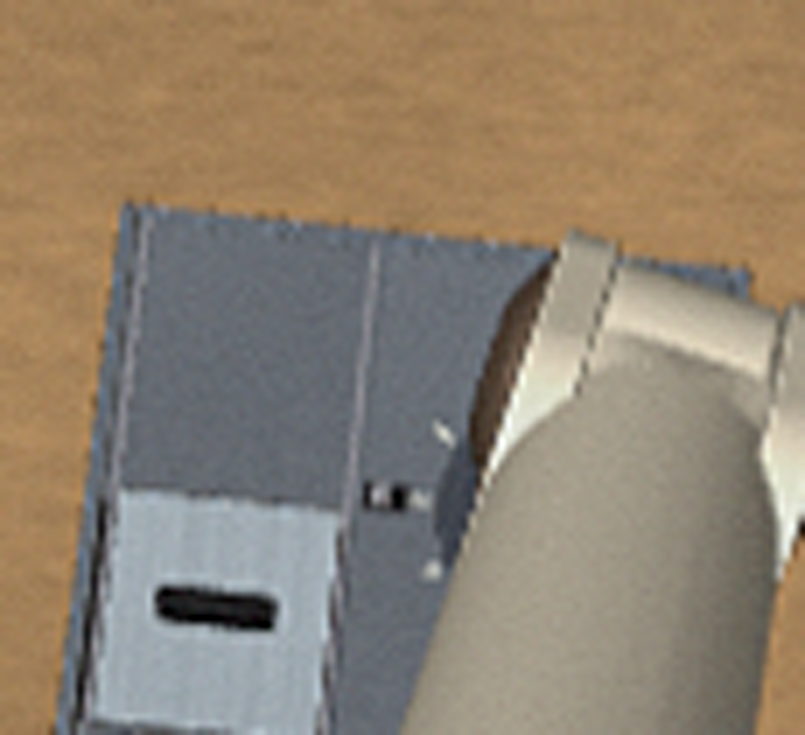

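```bash
python3 arc.py 0.9 -64.8 40 -40.4 -65 3.1416 4.7124 10 ; python3 arc.py 0.9 -64.8 40 0.9 -104.8 4.7124 6.2832 10
```

```text
0 -0.0061 0.0018 0 0;0 -0.0122 0.0033 0 0;0 -0.0180 0.0057 0 0;0 -0.0233 0.0089 0 0;0 -0.0281 0.0130 0 0;0 -0.0322 0.0178 0 0;0 -0.0354 0.0231 0 0;0 -0.0378 0.0289 0 0;0 -0.0393 0.0350 0 0;0 -0.0398 0.0413 0 0
end cmd 0.90 -104.80
0 0.0005 0.0063 0 0;0 0.0020 0.0124 0 0;0 0.0044 0.0182 0 0;0 0.0076 0.0235 0 0;0 0.0117 0.0283 0 0;0 0.0165 0.0324 0 0;0 0.0218 0.0356 0 0;0 0.0276 0.0380 0 0;0 0.0337 0.0395 0 0;0 0.0400 0.0400 0 0
end cmd 40.90 -64.80
```

send_rows(
  targets="0 -0.0061 0.0018 0 0;0 -0.0122 0.0033 0 0;0 -0.018 0.0057 0 0;0 -0.0233 0.0089 0 0;0 -0.0281 0.013 0 0;0 -0.0322 0.0178 0 0;0 -0.0354 0.0231 0 0;0 -0.0378 0.0289 0 0;0 -0.0393 0.035 0 0;0 -0.0398 0.0413 0 0",
)

```text
time: 9.75
tcp_pos: [527.0, -174.3, 102.3]
ee_rot: [[-0.005, 0.076, 0.997], [0.002, 0.997, -0.076], [-1.0, 0.001, -0.005]]
force: [-3.4, 2.4, 13.1]
opening: 17.3
```

```bash
python3 st.py
```

```text
t 9.75 box xy [  -1.6 -104.4] z 102.3 r 39.5 ang -1.611 Fbox [-3.6  2.1 13.1] open 17.3 yaw -4.35
```

send_rows(
  targets="0 0.0005 0.0063 0 0;0 0.002 0.0124 0 0;0 0.0044 0.0182 0 0;0 0.0076 0.0235 0 0;0 0.0117 0.0283 0 0;0 0.0165 0.0324 0 0;0 0.0218 0.0356 0 0;0 0.0276 0.038 0 0;0 0.0337 0.0395 0 0;0 0.04 0.04 0 0",
)

```text
time: 11.0
tcp_pos: [572.2, -140.9, 102.6]
ee_rot: [[0.001, 0.078, 0.997], [-0.003, 0.997, -0.078], [-1.0, -0.003, 0.001]]
force: [4.3, -5.6, 2.8]
opening: 16.7
```

```bash
python3 st.py;python3 - <<'E'
from station import ctrl
from h import *
for n,r in(("scene",(185,135,305,235,6)),):
    p=ctrl.camera(n); crop(p,f"pics/{n}7.png",*r)
E
python3 st.py; python3 arc.py 0.9 -64.8 40 40.9 -64.8 0 1.047 8
```

```text
t 11.00 box xy [ 40.9 -67.6] z 102.6 r 41.0 ang -0.063 Fbox [ 4.7 -5.2  2.8] open 16.7 yaw -4.46
t 11.05 box xy [ 41. -66.] z 102.5 r 41.0 ang -0.024 Fbox [ 4.7 -1.6  4.8] open 16.9 yaw -4.38
0 0.0052 -0.0003 0 0;0 0.0104 -0.0014 0 0;0 0.0153 -0.0030 0 0;0 0.0200 -0.0054 0 0;0 0.0243 -0.0083 0 0;0 0.0283 -0.0117 0 0;0 0.0317 -0.0156 0 0;0 0.0346 -0.0200 0 0
end cmd 20.91 -30.16
```

View pics/scene7.png

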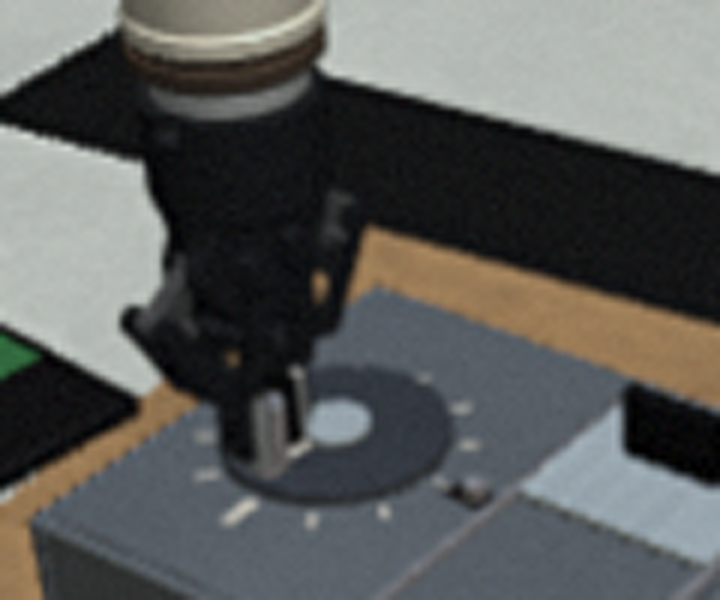

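```bash
python3 arc.py 0.95 -64.5 40 40.9 -64.8 0 1.06 8; sed -i 's/b\[1\]+65,b\[0\])/b[1]+64.5,b[0]-.95)/; s/np.hypot(b\[0\],b\[1\]+65)/np.hypot(b[0]-.95,b[1]+64.5)/' st.py; grep hypot st.py
```

```text
0 0.0056 -0.0003 0 0;0 0.0108 -0.0013 0 0;0 0.0158 -0.0031 0 0;0 0.0205 -0.0054 0 0;0 0.0249 -0.0084 0 0;0 0.0289 -0.0119 0 0;0 0.0323 -0.0160 0 0;0 0.0352 -0.0204 0 0
end cmd 20.50 -29.61
    r=np.hypot(b[0]-.95,b[1]+64.5); a=np.arctan2(b[1]+64.5,b[0]-.95)
```

send_rows(
  targets="0 0.0056 -0.0003 0 0;0 0.0108 -0.0013 0 0;0 0.0158 -0.0031 0 0;0 0.0205 -0.0054 0 0;0 0.0249 -0.0084 0 0;0 0.0289 -0.0119 0 0;0 0.0323 -0.016 0 0;0 0.0338 -0.0181 0 0;0 0.0352 -0.0204 0 0;0 0.0352 -0.0204 0 0",
)

```text
time: 12.3
tcp_pos: [554.2, -100.9, 102.5]
ee_rot: [[-0.0, 0.075, 0.997], [0.001, 0.997, -0.075], [-1.0, 0.001, -0.0]]
force: [3.2, 1.1, 7.5]
opening: 16.8
```

```bash
python3 st.py;python3 - <<'E'
from station import ctrl
from h import *
for n,r in(("scene",(185,135,305,235,6)),):
    p=ctrl.camera(n); crop(p,f"pics/{n}8.png",*r)
E
python3 st.py
```

```text
t 12.30 box xy [ 19.8 -29.1] z 102.5 r 40.1 ang 1.081 Fbox [3.1 1.3 7.5] open 16.8 yaw -4.31
t 12.35 box xy [ 19.8 -29.1] z 102.5 r 40.1 ang 1.081 Fbox [2.2 2.4 7.4] open 16.8 yaw -4.32
```

View pics/scene8.png

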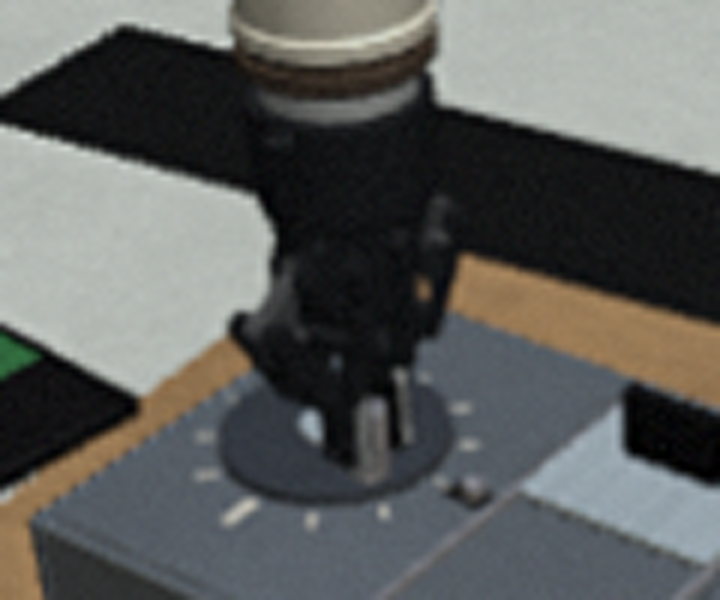

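```bash
cat > ch.py <<'E'
import numpy as np,sys
sx,sy=map(float,sys.argv[1:3]); A=list(map(float,sys.argv[3:]))
for a0,a1 in zip(A[:-1],A[1:]):
    n=max(1,min(10,int(round(abs(a1-a0)/.165)))); a=np.linspace(a0,a1,n+1)[1:]
    x=.95+40*np.cos(a); y=-64.5+40*np.sin(a)
    print(";".join("0 %.4f %.4f 0 0"%((v-sy)/1000,(u-sx)/1000) for u,v in zip(x,y))); sx,sy=x[-1],y[-1]
    print("end",a1,round(sx,2),round(sy,2))
E
python3 ch.py 20.5 -29.6 1.06 -0.3 -1.95 -3.6 -5.2 -6.5
```

```text
0 -0.0038 0.0056 0 0;0 -0.0085 0.0105 0 0;0 -0.0140 0.0146 0 0;0 -0.0201 0.0176 0 0;0 -0.0266 0.0196 0 0;0 -0.0333 0.0204 0 0;0 -0.0401 0.0201 0 0;0 -0.0467 0.0187 0 0
end -0.3 39.16 -76.32
0 -0.0061 -0.0025 0 0;0 -0.0117 -0.0059 0 0;0 -0.0167 -0.0102 0 0;0 -0.0209 -0.0153 0 0;0 -0.0243 -0.0210 0 0;0 -0.0266 -0.0271 0 0;0 -0.0279 -0.0336 0 0;0 -0.0281 -0.0402 0 0;0 -0.0273 -0.0467 0 0;0 -0.0253 -0.0530 0 0
end -1.95 -13.86 -101.66
0 0.0029 -0.0059 0 0;0 0.0068 -0.0112 0 0;0 0.0115 -0.0159 0 0;0 0.0169 -0.0197 0 0;0 0.0228 -0.0225 0 0;0 0.0291 -0.0244 0 0;0 0.0357 -0.0252 0 0;0 0.0423 -0.0249 0 0;0 0.0487 -0.0235 0 0;0 0.0549 -0.0211 0 0
end -3.6 -34.92 -46.8
0 0.0055 0.0033 0 0;0 0.0104 0.0074 0 0;0 0.0146 0.0122 0 0;0 0.0179 0.0177 0 0;0 0.0204 0.0236 0 0;0 0.0218 0.0298 0 0;0 0.0223 0.0362 0 0;0 0.0217 0.0425 0 0;0 0.0202 0.0487 0 0;0 0.0176 0.0546 0 0
end -5.2 19.69 -29.16
0 -0.0035 0.0055 0 0;0 -0.0078 0.0103 0 0;0 -0.0129 0.0144 0 0;0 -0.0185 0.0176 0 0;0 -0.0246 0.0198 0 0;0 -0.0310 0.0210 0 0;0 -0.0375 0.0212 0 0;0 -0.0439 0.0203 0 0
end -6.5 40.01 -73.1
```

send_rows(
  targets="0 0 0 0 0;0 0 0 0 0;0 -0.0038 0.0056 0 0;0 -0.0085 0.0105 0 0;0 -0.014 0.0146 0 0;0 -0.0201 0.0176 0 0;0 -0.0266 0.0196 0 0;0 -0.0333 0.0204 0 0;0 -0.0401 0.0201 0 0;0 -0.0467 0.0187 0 0",
)

```text
time: 13.6
tcp_pos: [570.1, -148.9, 102.5]
ee_rot: [[0.001, 0.075, 0.997], [0.001, 0.997, -0.075], [-1.0, 0.001, 0.001]]
force: [4.0, 0.4, 5.8]
opening: 16.7
```

send_rows(
  targets="0 -0.0061 -0.0025 0 0;0 -0.0117 -0.0059 0 0;0 -0.0167 -0.0102 0 0;0 -0.0209 -0.0153 0 0;0 -0.0243 -0.021 0 0;0 -0.0266 -0.0271 0 0;0 -0.0279 -0.0336 0 0;0 -0.0281 -0.0402 0 0;0 -0.0273 -0.0467 0 0;0 -0.0253 -0.053 0 0",
)

```text
time: 14.85
tcp_pos: [514.3, -170.2, 102.4]
ee_rot: [[-0.001, 0.076, 0.997], [0.001, 0.997, -0.076], [-1.0, 0.001, -0.001]]
force: [3.5, 1.6, 6.5]
opening: 17.1
```

```bash
python3 st.py
```

```text
t 14.85 box xy [ -14.5 -101.4] z 102.4 r 40.0 ang -1.968 Fbox [3.4 1.9 6.5] open 17.1 yaw -4.34
```

send_rows(
  targets="0 0.0029 -0.0059 0 0;0 0.0068 -0.0112 0 0;0 0.0115 -0.0159 0 0;0 0.0169 -0.0197 0 0;0 0.0228 -0.0225 0 0;0 0.0291 -0.0244 0 0;0 0.0357 -0.0252 0 0;0 0.0423 -0.0249 0 0;0 0.0487 -0.0235 0 0;0 0.0549 -0.0211 0 0",
)

```text
time: 16.1
tcp_pos: [497.4, -115.7, 102.4]
ee_rot: [[-0.001, 0.077, 0.997], [-0.002, 0.997, -0.077], [-1.0, -0.002, -0.001]]
force: [2.3, -4.5, 5.7]
opening: 16.3
```

```bash
python3 st.py
```

```text
t 16.10 box xy [-35.7 -48.4] z 102.4 r 40.0 ang 2.727 Fbox [ 2.6 -4.3  5.7] open 16.3 yaw -4.41
```

send_rows(
  targets="0 0.0055 0.0033 0 0;0 0.0104 0.0074 0 0;0 0.0146 0.0122 0 0;0 0.0179 0.0177 0 0;0 0.0204 0.0236 0 0;0 0.0218 0.0298 0 0;0 0.0223 0.0362 0 0;0 0.0217 0.0425 0 0;0 0.0202 0.0487 0 0;0 0.0176 0.0546 0 0",
)

```text
time: 17.35
tcp_pos: [551.5, -99.2, 102.3]
ee_rot: [[-0.005, 0.075, 0.997], [0.002, 0.997, -0.075], [-1.0, 0.002, -0.005]]
force: [-2.2, 2.6, 13.1]
opening: 16.8
```

send_rows(
  targets="0 -0.0035 0.0055 0 0;0 -0.0078 0.0103 0 0;0 -0.0129 0.0144 0 0;0 -0.0185 0.0176 0 0;0 -0.0246 0.0198 0 0;0 -0.031 0.021 0 0;0 -0.0375 0.0212 0 0;0 -0.0439 0.0203 0 0",
)

```text
time: 18.35
tcp_pos: [571.5, -144.6, 102.5]
ee_rot: [[0.001, 0.074, 0.997], [0.001, 0.997, -0.074], [-1.0, 0.002, 0.001]]
force: [5.3, 2.9, 5.0]
opening: 17.0
```

```bash
python3 st.py; python3 ch.py 40.01 -73.1 -6.5 -6.8 -6.81
```

```text
t 18.35 box xy [ 40.4 -71.3] z 102.5 r 40.1 ang -0.172 Fbox [5.1 3.3 5. ] open 17.0 yaw -4.26
0 -0.0057 -0.0017 0 0;0 -0.0112 -0.0043 0 0
end -6.8 35.73 -84.26
0 -0.0003 -0.0002 0 0
end -6.81 35.53 -84.61
```

send_rows(
  targets="0 -0.003 -0.0007 0 0;0 -0.0057 -0.0017 0 0;0 -0.0087 -0.0031 0 0;0 -0.0115 -0.0045 0 0;0 -0.0115 -0.0045 0 0;0 -0.0115 -0.0045 0 0",
)

```text
time: 19.1
tcp_pos: [565.2, -158.0, 102.5]
ee_rot: [[0.0, 0.076, 0.997], [-0.001, 0.997, -0.076], [-1.0, -0.001, 0.0]]
force: [3.6, -1.5, 6.2]
opening: 16.8
```

```bash
python3 st.py;python3 - <<'E'
from station import ctrl
from h import *
for n,r in(("scene",(185,135,305,235,6)),):
    p=ctrl.camera(n); crop(p,f"pics/{n}9.png",*r)
E
python3 st.py
```

```text
t 19.10 box xy [ 35.2 -85.2] z 102.5 r 40.0 ang -0.544 Fbox [ 3.7 -1.3  6.2] open 16.8 yaw -4.37
t 19.15 box xy [ 35.2 -85.2] z 102.5 r 40.0 ang -0.543 Fbox [ 3.5 -1.4  5.2] open 16.7 yaw -4.37
```

View pics/scene9.png

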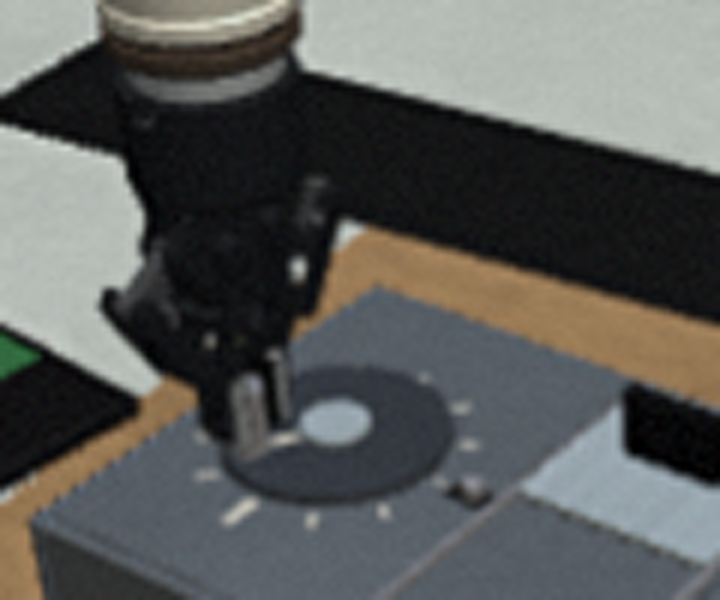

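```bash
python3 ch.py 35.5 -84.6 -0.525 0.7 0.78
```

```text
0 0.0064 0.0030 0 0;0 0.0131 0.0048 0 0;0 0.0201 0.0055 0 0;0 0.0271 0.0048 0 0;0 0.0338 0.0030 0 0;0 0.0401 0.0001 0 0;0 0.0459 -0.0040 0 0
end 0.7 31.54 -38.73
0 0.0024 -0.0022 0 0
end 0.78 29.39 -36.37
```

send_rows(
  targets="0 0 0 0 0;0 0 0 0 0;0 0.0064 0.003 0 0;0 0.0131 0.0048 0 0;0 0.0201 0.0055 0 0;0 0.0271 0.0048 0 0;0 0.0338 0.003 0 0;0 0.0401 0.0001 0 0;0 0.043 -0.0019 0 0;0 0.0459 -0.004 0 0",
)

```text
time: 20.4
tcp_pos: [565.6, -111.8, 102.6]
ee_rot: [[0.002, 0.076, 0.997], [-0.001, 0.997, -0.076], [-1.0, -0.001, 0.002]]
force: [5.6, -0.9, 3.1]
opening: 16.5
```

```bash
python3 st.py; sed -i 's/.165/.06/' ch.py;  python3 ch.py 31.54 -38.73 $(seq 0.7 0.06 2.4)
```

```text
t 20.40 box xy [ 32.  -39.1] z 102.6 r 40.1 ang 0.685 Fbox [ 5.7 -0.5  3.1] open 16.5 yaw -4.35
0 0.0018 -0.0016 0 0
end 0.76 29.94 -36.94
0 0.0017 -0.0017 0 0
end 0.82 28.24 -35.25
0 0.0016 -0.0018 0 0
end 0.88 26.44 -33.67
0 0.0015 -0.0019 0 0
end 0.94 24.54 -32.2
0 0.0014 -0.0020 0 0
end 1.0 22.56 -30.84
0 0.0012 -0.0021 0 0
end 1.06 20.5 -29.61
0 0.0011 -0.0021 0 0
end 1.12 18.38 -28.5
0 0.0010 -0.0022 0 0
end 1.18 16.19 -27.52
0 0.0008 -0.0022 0 0
end 1.24 13.94 -26.67
0 0.0007 -0.0023 0 0
end 1.3 11.65 -25.96
0 0.0006 -0.0023 0 0
end 1.36 9.32 -25.39
0 0.0004 -0.0024 0 0
end 1.42 6.96 -24.95
0 0.0003 -0.0024 0 0
end 1.48 4.58 -24.66
0 0.0001 -0.0024 0 0
end 1.54 2.18 -24.52
0 0.0000 -0.0024 0 0
end 1.6 -0.22 -24.52
0 -0.0001 -0.0024 0 0
end 1.66 -2.61 -24.66
0 -0.0003 -0.0024 0 0
end 1.72 -5.0 -24.94
0 -0.0004 -0.0024 0 0
end 1.78 -7.36 -25.37
0 -0.0006 -0.0023 0 0
end 1.84 -9.69 -25.94
0 -0.0007 -0.0023 0 0
end 1.9 -11.98 -26.65
0 -0.0008 -0.0022 0 0
end 1.96 -14.23 -27.49
0 -0.0010 -0.0022 0 0
end 2.02 -16.42 -28.47
0 -0.0011 -0.0021 0 0
end 2.08 -18.55 -29.57
0 -0.0012 -0.0021 0 0
end 2.14 -20.61 -30.81
0 -0.0014 -0.0020 0 0
end 2.2 -22.59 -32.16
0 -0.0015 -0.0019 0 0
end 2.26 -24.49 -33.63
0 -0.0016 -0.0018 0 0
end 2.32 -26.29 -35.21
0 -0.0017 -0.0017 0 0
end 2.38 -28.0 -36.9
```

send_rows(
  targets="0 0.0018 -0.0016 0 0;0 0.0018 -0.0016 0 0;0 0.0035 -0.0033 0 0;0 0.0035 -0.0033 0 0",
)

```text
time: 20.9
tcp_pos: [561.8, -107.2, 102.5]
ee_rot: [[0.0, 0.075, 0.997], [0.0, 0.997, -0.075], [-1.0, 0.0, 0.0]]
force: [3.7, -0.4, 6.7]
opening: 17.2
```

send_rows(
  targets="0 0.0016 -0.0018 0 0;0 0.0016 -0.0018 0 0",
)

```text
time: 21.15
tcp_pos: [560.1, -105.4, 102.5]
ee_rot: [[0.0, 0.075, 0.997], [0.0, 0.997, -0.075], [-1.0, 0.0, 0.0]]
force: [4.4, -0.1, 5.7]
opening: 16.6
```

```bash
python3 st.py
```

```text
t 21.15 box xy [ 26.  -33.2] z 102.5 r 40.1 ang 0.897 Fbox [4.4 0.3 5.7] open 16.6 yaw -4.32
```

Tracking well. Continue in single steps of 2.4 mm, watching the advance and force.

send_rows(
  targets="0 0.0015 -0.0019 0 0;0 0.0015 -0.0019 0 0",
)

```text
time: 21.4
tcp_pos: [558.3, -103.8, 102.5]
ee_rot: [[0.0, 0.075, 0.997], [0.0, 0.997, -0.075], [-1.0, 0.0, 0.0]]
force: [4.3, 1.5, 5.9]
opening: 17.1
```

```bash
python3 st.py
```

```text
t 21.40 box xy [ 24.1 -31.7] z 102.5 r 40.1 ang 0.956 Fbox [4.2 1.8 5.9] open 17.1 yaw -4.32
```

send_rows(
  targets="0 0.0014 -0.002 0 0;0 0.0014 -0.002 0 0",
)

```text
time: 21.65
tcp_pos: [556.2, -102.2, 102.4]
ee_rot: [[-0.0, 0.075, 0.997], [0.0, 0.997, -0.075], [-1.0, 0.0, -0.0]]
force: [3.8, 0.3, 6.4]
opening: 16.9
```

```bash
python3 st.py
```

```text
t 21.65 box xy [ 21.9 -30.3] z 102.4 r 40.1 ang 1.022 Fbox [3.8 0.6 6.4] open 16.9 yaw -4.32
```

send_rows(
  targets="0 0.0012 -0.0021 0 0;0 0.0012 -0.0021 0 0",
)

```text
time: 21.9
tcp_pos: [553.9, -100.7, 102.4]
ee_rot: [[-0.001, 0.075, 0.997], [0.001, 0.997, -0.075], [-1.0, 0.0, -0.001]]
force: [1.9, 2.1, 7.7]
opening: 16.8
```

```bash
python3 st.py
```

```text
t 21.90 box xy [ 19.5 -28.9] z 102.4 r 40.1 ang 1.091 Fbox [1.7 2.3 7.7] open 16.8 yaw -4.32
```

send_rows(
  targets="0 0.0011 -0.0021 0 0;0 0.0011 -0.0021 0 0",
)

```text
time: 22.15
tcp_pos: [551.5, -99.3, 102.4]
ee_rot: [[-0.002, 0.075, 0.997], [0.001, 0.997, -0.075], [-1.0, 0.001, -0.002]]
force: [2.0, 1.5, 7.9]
opening: 17.1
```

```bash
python3 st.py
```

```text
t 22.15 box xy [ 16.9 -27.7] z 102.4 r 40.1 ang 1.161 Fbox [1.8 1.7 7.9] open 17.1 yaw -4.31
```

send_rows(
  targets="0 0.001 -0.0022 0 0;0 0.001 -0.0022 0 0",
)

```text
time: 22.4
tcp_pos: [548.4, -97.8, 102.4]
ee_rot: [[-0.004, 0.075, 0.997], [0.001, 0.997, -0.075], [-1.0, 0.001, -0.004]]
force: [-0.9, 3.5, 11.9]
opening: 16.8
```

```bash
python3 st.py
```

```text
t 22.40 box xy [ 13.8 -26.5] z 102.4 r 40.1 ang 1.245 Fbox [-1.2  3.4 11.9] open 16.8 yaw -4.31
```

send_rows(
  targets="0 0.0008 -0.0022 0 0;0 0.0008 -0.0022 0 0",
)

```text
time: 22.65
tcp_pos: [547.2, -97.3, 102.4]
ee_rot: [[-0.002, 0.075, 0.997], [0.001, 0.997, -0.075], [-1.0, 0.001, -0.002]]
force: [1.3, 1.1, 8.9]
opening: 17.1
```

```bash
python3 st.py
```

```text
t 22.65 box xy [ 12.5 -26.1] z 102.4 r 40.1 ang 1.278 Fbox [1.3 1.2 8.9] open 17.1 yaw -4.32
```

```bash
cat > tab.py <<'E'
import sys
from station import ctrl
from h import *
POSE=(536.77,-70.31,np.radians(-4.51))
p=ctrl.camera("scene"); crop(p,f"pics/tab{sys.argv[1]}.png",240,185,300,230,12,pts=proj(p,b2w(POSE,[[0,13,94],[0,3,94]])))
q=ctrl.camera("top"); crop(q,f"pics/ttab{sys.argv[1]}.png",270,205,330,250,12,pts=proj(q,b2w(POSE,[[0,13,94],[0,3,94]])))
E
python3 tab.py 1
```

```text
(no output)
```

View pics/tab1.png

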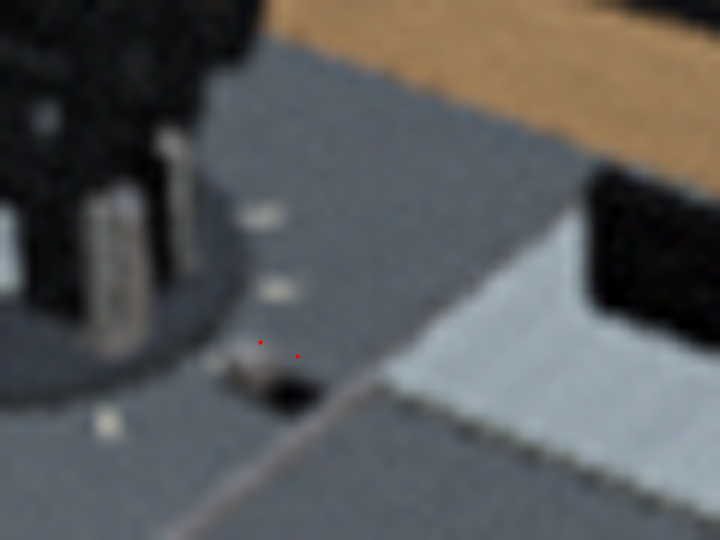

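View pics/ttab1.png

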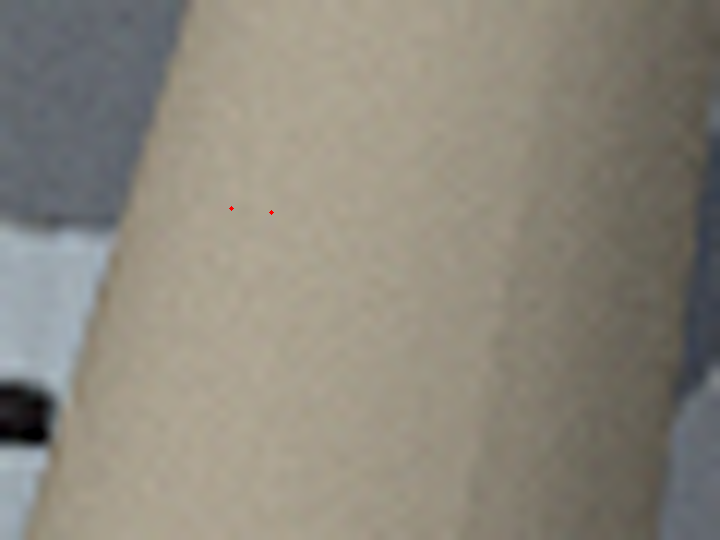

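send_rows(
  targets="0 0 0 0 20;0 0 0 0 40;0 0 0 0 60;0 0 0 0 60;-0.02 0 0 0 60;-0.04 0 0 0 60;-0.07 0 0 0 60;-0.1 0 0 0 60",
)

```text
time: 23.75
tcp_pos: [547.3, -97.8, 202.6]
ee_rot: [[-0.002, 0.076, 0.997], [0.0, 0.997, -0.076], [-1.0, -0.0, -0.002]]
force: [0.3, -0.5, 0.5]
opening: 51.2
```

```bash
python3 st.py; python3 tab.py 2
```

```text
t 23.75 box xy [ 12.7 -26.6] z 202.6 r 39.7 ang 1.271 Fbox [ 0.4 -0.5  0.5] open 51.2 yaw -4.34
```

View pics/tab2.png

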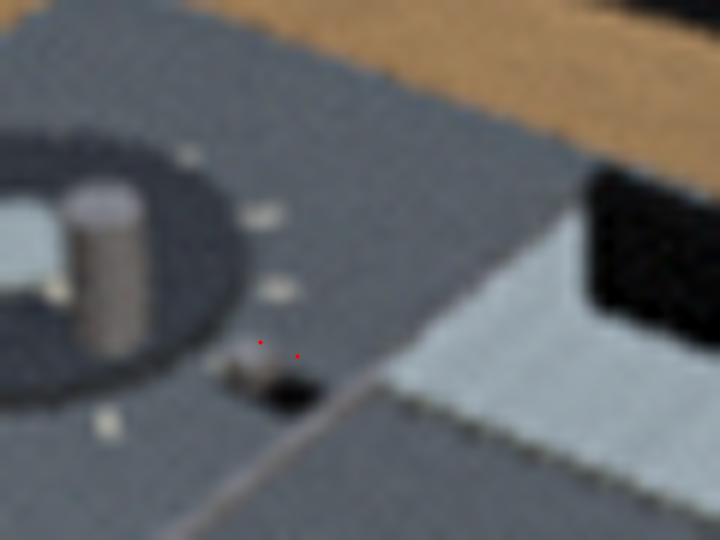

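send_rows(
  targets="0 0.026 -0.018 0 70;0 0.052 -0.036 0 70;0 0.078 -0.054 0 70;0 0.1034 -0.0717 0 70;0.03 0.1034 -0.0717 0 70;0.06 0.1034 -0.0717 0 70;0.08 0.1034 -0.0717 0 70;0.09 0.1034 -0.0717 0 70;0.097 0.1034 -0.0717 0 70;0.097 0.1034 -0.0717 0 70",
)

```text
time: 25.1
tcp_pos: [484.3, 10.7, 105.1]
ee_rot: [[-0.0, 0.076, 0.997], [-0.0, 0.997, -0.076], [-1.0, -0.0, -0.0]]
force: [0.6, -0.6, 1.0]
opening: 59.6
```

```bash
python3 st.py;python3 - <<'E'
from station import ctrl
from h import *
for n,r in(("scene",(205,115,345,235,5)),):
    p=ctrl.camera(n); crop(p,f"pics/{n}10.png",*r)
E
```

```text
t 25.10 box xy [-58.6  76.6] z 105.1 r 153.2 ang 1.970 Fbox [ 0.7 -0.5  1. ] open 59.6 yaw -4.33
```

View pics/scene10.png

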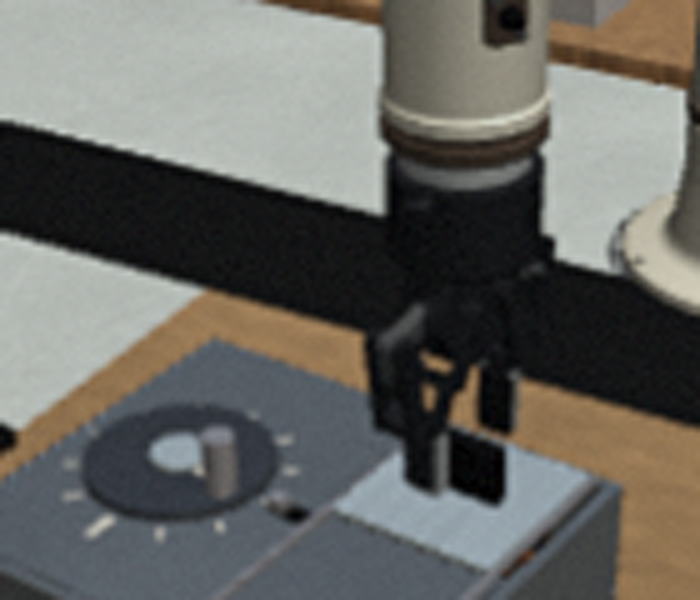

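send_rows(
  targets="0 0 0 0 50;0 0 0 0 30;0 0 0 0 0;0 0 0 0 0;0 0 0 0 0;0 0 0 0 0",
)

```text
time: 25.9
tcp_pos: [484.7, 10.8, 105.7]
ee_rot: [[0.001, 0.076, 0.997], [0.0, 0.997, -0.076], [-1.0, 0.0, 0.001]]
force: [-1.5, 1.2, 4.5]
opening: 11.2
```

```bash
python3 st.py
```

```text
t 25.90 box xy [-58.2  76.7] z 105.7 r 153.1 ang 1.968 Fbox [-1.6  1.1  4.5] open 11.2 yaw -4.34
```

send_rows(
  targets="0 0 0.005 0 0;0 0 0.014 0 0;0 0 0.024 0 0;0 0 0.034 0 0;0 0 0.044 0 0;0 0 0.054 0 0;0 0 0.064 0 0;0 0 0.074 0 0;0 0 0.082 0 0;0 0 0.088 0 0",
)

```text
time: 27.15
tcp_pos: [572.7, 3.8, 105.8]
ee_rot: [[0.0, 0.076, 0.997], [-0.0, 0.997, -0.076], [-1.0, -0.0, 0.0]]
force: [-0.6, -0.1, 6.5]
opening: 11.2
```

```bash
python3 st.py; python3 tab.py 3
```

```text
t 27.15 box xy [30.  76.7] z 105.8 r 144.1 ang 1.368 Fbox [-0.6 -0.2  6.5] open 11.2 yaw -4.35
```

View pics/tab3.png

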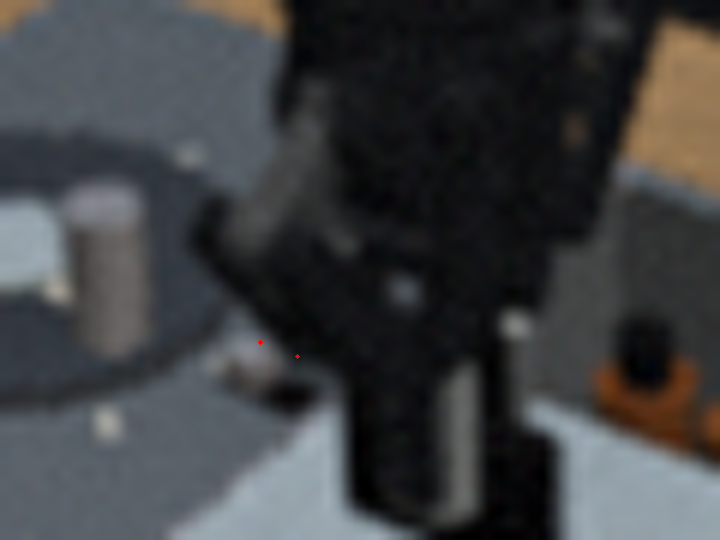

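send_rows(
  targets="0 0 0.002 0 0;0 0 0.002 0 0;0 0 0.001 0 20;0 0 0.001 0 50;0 0 0.001 0 60;0 0 0.001 0 60;-0.02 0 0.001 0 60;-0.05 0 0.001 0 60;-0.1 0 0.001 0 60;-0.13 0 0.001 0 60",
)

```text
time: 28.5
tcp_pos: [574.1, 4.0, 237.8]
ee_rot: [[0.003, 0.076, 0.997], [0.0, 0.997, -0.076], [-1.0, 0.0, 0.003]]
force: [-0.6, 0.5, -0.6]
opening: 51.2
```

```bash
python3 st.py; python3 - <<'E'
from station import ctrl
from h import *
p=ctrl.camera("scene"); crop(p,"pics/scene11.png",155,95,345,285,4)
POSE=(536.77,-70.31,np.radians(-4.51))
d=ctrl.tip_of(p,"cover_grip"); print(d[:1], b2w(POSE,[[30,76.5,108]]))
E
```

```text
t 28.50 box xy [31.4 77. ] z 237.8 r 144.8 ang 1.359 Fbox [-0.6  0.4 -0.6] open 51.2 yaw -4.33
[{'centre': [573.2, 2.8, 108.8], 'score': 0.93}] [[572.69254009   3.59413462 108.        ]]
```

View pics/scene11.png

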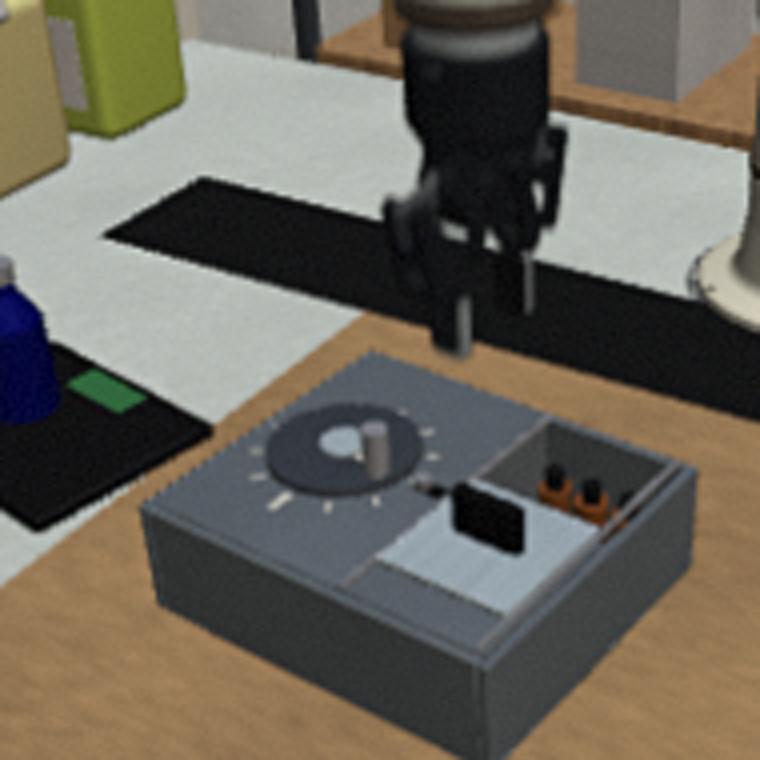

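The cover is back and the vials show. The bolt tab is still dropped, sitting at the dial end of its slot near (420, 484), and the gripper is clear of everything.

```bash
python3 - <<'E'
from station import ctrl
print(ctrl.job_done())
E
```

```text
the job is handed in; nothing more can be done
None
```

The lockbox is open and the job is handed in at about 28.5 s of the 72 s allowed; the interface gives no verdict.

- **First stop:** I turned the dial left past 10 o'clock once and held at 10 o'clock the second time, at about 7.36 rad (target 7.33).
- **Second stop:** I turned right past 1 o'clock once and held at 1 o'clock the second time, at about -0.54 rad (target -0.524).
- **Bolt drop:** I turned left in 2.4 mm steps. The advance fell short at about 1.28 rad, so I stopped, with only 1–2 N sideways on the tool. The camera showed the tab moved to the dial end of its slot.
- **Cover:** I let go of the knob, gripped the handle and slid the cover back. By the arm's measure it moved at least 88 mm. I then nudged it about 2 mm towards the end stop, released it and lifted clear.

**Last checks:**
- The network put the handle at (573.2, 2.8) mm, against (572.7, 3.6) mm expected for 90 mm of travel.
- The bolt tab was still dropped, the vials were visible and the tool read no contact force.
- I did not measure the bottle positions again. The arm never came near the amber ones, and the blue one still stood on its scale.

**Readings that disagreed:**
- The two cameras differed by about 3 mm on the box position. I corrected the dial centre by about 1 mm from how the knob moved once it was gripped.
- The upward force on the tool rose to 13 N at times while turning; I did not find out why.

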